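Close up a tiered battery pack

ROBOT

A 6-joint arm with a two-finger parallel gripper is mounted at the origin on the work surface. World frame = base frame: x ahead of the robot, y to its left, z up, the work surface at z = 0. Lengths are in mm, angles in rad, forces in N, time in s.
With the tool pointing down it reaches from about 350 to 975 mm from the base axis. Payload 7.1 kg.
Tool frame: the origin (TCP) lies at the very end of the fingers, on their centre line; the grasp point (between the pads) lies ctrl.hold_point_z behind it (ctrl.hold_point_z is the distance from the TCP to the grasp point, in mm); z points along the fingers, y is the line along which they close (so a half turn about z gives the same grasp; the last joint's range is limited). The gripper opens to 88 mm and grips with 3 to 60 N. Pads are 20 mm wide; open, the fingers measure 115 mm over their backs; the gripper's body (75 mm by 178 mm) begins 61 mm behind the grasp point.
Start: joints at [1.233, 0.423, 1.63, -0, 1.089, -0.019], TCP at [195.86, 593.501, 222.675] pointing down, gripper open.
Joint ranges: [-3, 3], [-0.9, 2.11], [0.09, 2.58], [-1.31, 4.45], [0.11, 2.69], [-2.54, 2.54]. Speed limits (rad/s): [2.39, 2.39, 3.01, 3.14, 3.14, 3.14].

INTERFACE

Orientations are given as a rotation vector (axis times angle).
In Python, from workcell import ctrl gives the robot as it stands. The module is installed in compiled form; this text tells all that it offers.
- The arm moves only by the shell command python3 -m creep 'ROWS'. ROWS is JSON, a list of rows, each an object with "translation": the shift along the tool's x, y, z in mm, a list of three; "angular": the turn, a rotation vector about the tool's x, y, z in rad, a list of three; "jaw": the opening, from 0 (shut) to 1 (fully open). A call has exactly 8 rows; each row is the pose to reach, as a shift and turn from the pose commanded when the call began, along the tool's axes at that moment; what a row does not reach only later rows make up. A row lasts 1/8 s, in which the tool goes at most 62.5 mm and 10.7 degrees, less where a joint would pass 70% of its speed; a pose out of reach is approached as far as the arm can. A call with a gripper value outside its range is refused whole. The fingers move at their own pace and stop on an object; the grip force is fixed at half the most. Time passes only in rows, so rows that repeat a pose let the fingers close, or fill a call up. It gives the time, the measured TCP pose, the force, the opening and the grip force at its end, in the units of the state.
- ctrl.get_obs(): the state, without advancing time (a new reading comes with each control period).
- ctrl.get_image(name): name is "scene" or "top" or "wrist"; returns the picture (480x640x3 uint8, red, green, blue); there is no depth.
- ctrl.camera_info(name): a dict with "camera_matrix" (3x3 intrinsics, pixels), "world_from_camera" (4x4, takes a point from camera to world coordinates). Camera axes: x right, y up, looking along -z (the intrinsics and any distortion apply to the point x, -y, -z); pixel columns grow to the right and rows downward; lengths in mm; the calibration is good to about 2 mm. A picture is of the moment at which its call begins: read the wrist's pose just before it. camera_info takes no time and is no camera call; for the wrist camera it gives the pose at the moment of the call.
- ctrl.close_job(): hands the job in; it is judged then, once.
Trained networks look in the newest picture that a camera, given by its name, has taken for a name from the list of things; names that differ only in an ending like _2 or _b are one class to them, and where a whole thing is asked for, a point or a joint stands for the part that bears it (a point fixed in the world has none). Each returns a list of dicts, best first, with "score" (0 to 1); they miss things now and then, are a little off and sometimes report something else, mostly with a low value. They report only what shows in the picture. A call takes as long as a camera call. They do not tell look-alikes from the thing itself.
- ctrl.look_for(camera, label): "rect" ([left, top, right, bottom] in pixels, round what is visible of it).
The state is a dict: "t": time; "qpos": joint angles; "qvel": joint speeds; "joint_torque": joint torques, N m; "ee_pos": TCP position; "orientation": TCP orientation; "ft_force": force on the tool from outside, world axes, zero at the start; "moment": the same for the moment, N m; "width": finger opening in mm; "grasp_force": force on a finger pad.
Only numpy, scipy, OpenCV 4.12 (cv2) and the standard library are available. Lean on these libraries where they do the work, as an engineer would, in place of code of your own. Each camera call takes 0.05 s, during which the arm holds its last target. There are 200 camera calls.

TASK

Build up the battery pack on its end plate: lower the deep tray over the four tie rods until it sits flat on the plate, then set the ribbed cell module, rib up, flat in either bay of that tray, then lower the shallow tray over the same four rods until it rests flat on the deep one. Last, swing the keeper bar across the top of the stack as far as it goes. Set everything down rather than dropping it, and leave the other things on the bench where they are.

Things in the scene. Friction and masses are not known exactly. Their poses are not given: they have to be found in the camera images.
- deep_tray_mid (a point): Loose off-white tray, 0.45 kg, 52 mm high. Floor plate 140 (x) x 152 (y) x 6 mm, 14 mm holes at x +-58, y +-64. Box of 4 mm walls on it, 92 (x) x 148 (y) outside, split by a middle fin 10 mm thick along x, as high as the walls, into two bays 84 x 65 inside, centres y +-37.5. Carry it by the fin, pinched across y from above. Point: its centre, 26 mm above its underside; z up.
- shallow_tray_mid (a point): Loose tray just like the deep one (plate, holes, walls, bays, fin) but 30 mm high overall, the fin 24 mm above the floor; 0.35 kg. Point: its centre, 15 mm above its underside; z up. The two trays lie one on each side of the end plate, either way round.
- module_mid (a point): Loose light grey cell module, 0.3 kg: body 70 (x) x 44 (y) x 16 mm with an upright grip rib 50 (x) x 12 (y), 26 mm high, on its middle; 42 mm high overall. Point: its centre, 21 mm above its underside; z up. Lies left or right, beyond the trays; a black contactor block of like size without a rib lies on the other side.
- stand_seat (a point): Fixed aluminium end plate, 14 mm thick, on the bench; four upright steel tie rods 10 mm thick at x +-58, y +-64, rising 72 mm above it, the last 10 mm tapered. Point: on the plate's upper face amid the rods; z up. Trays fit as they are or turned half round, not a quarter. Seated underside: deep tray 0, shallow tray 52 mm above this point. The plate spans x -80 to +125, y +-85.
- keeper_pivot (a point): Pivot of the keeper bar, on a 22 mm post at x = +110 mm of stand_seat (the side away from the robot). The bar turns level about the vertical axis here; this point is halfway up the bar, 91 mm above stand_seat.
- keeper_knob (a point): Centre of the upright round black knob on the keeper bar: 18 mm diameter, 30 mm tall, 120 mm from the pivot, its foot on the bar's upper face 96 mm above stand_seat. The steel bar is 18 mm wide and 10 mm thick, its underside 86 mm above stand_seat, 4 mm clear of the seated shallow tray's rim; it ends 12 mm past the knob.
- keeper (a joint): Angle of the keeper bar (rad): 0 is closed against its stop, the bar pointing from the pivot along -x of stand_seat over the middle of the stack; grows anticlockwise seen from above, to 1.9 wide open (bar towards -y of stand_seat). Starts at 1.5 to 1.8, clear of the trays. Stays where left; about 1 N at the knob turns it.
Things that resemble listed ones, but are neither listed nor needed, are in the scene too. Leave any blue look-alike of the part that bears module_mid alone.

How it is judged:
By the outcome, as a careful person would: the job done as asked, in the order asked, and still so for the second after the job is handed in, with the robot touching nothing.
It also fails if it takes over 72 s, if anything falls off the work surface, if the arm or the gripper's body presses on something with over 40 N, if the wrist force passes 120 N, or if a joint passes its speed limit or range.

## Working session

There is one attempt and no reset: what is moved stays moved. The work goes in short steps, Python scripts to look and compute and a shell command to move; the robot and the scene stay as the last step left them, time stands still between calls to the robot, and variables do not carry over. Pictures are saved under pics/ and viewed, at most 10 in all, crops included, and the job is handed in when it is done.

```bash
mkdir -p pics; python3 - <<'E'
from workcell import ctrl
import cv2
o=ctrl.get_obs();print(o['t'],o['ee_pos'],o['orientation'],o['width'],ctrl.hold_point_z)
for c in("top","scene"):
    im=ctrl.get_image(c);cv2.imwrite(f"pics/{c}0.png",im[...,::-1])
    for l in("deep_tray_mid","shallow_tray_mid","module_mid","keeper_knob","keeper"):
        print(c,l,[(round(d['score'],2),[round(v) for v in d['rect']]) for d in ctrl.look_for(c,l)])
    i=ctrl.camera_info(c);print(i)
E
```

```text
0.0 [195.68716708 592.98398432 221.89549953] [-4.98582474e-01 -3.10149693e+00  2.36096421e-03] 87.76980245491107 18.700000000000003
top deep_tray_mid [(0.75, [190, 268, 259, 329])]
top shallow_tray_mid []
top module_mid [(0.92, [246, 166, 269, 199]), (0.79, [226, 219, 240, 244]), (0.76, [165, 236, 183, 262]), (0.67, [321, 169, 350, 194]), (0.65, [199, 180, 216, 206])]
top keeper_knob [(0.88, [328, 216, 386, 232])]
top keeper [(0.82, [326, 212, 388, 228]), (0.27, [190, 268, 257, 329])]
{'camera_matrix': array([[530.42729049,   0.        , 311.12158925],
       [  0.        , 530.42729049, 236.33042413],
       [  0.        ,   0.        ,   1.        ]]), 'world_from_camera': array([[ 1.02073385e-01,  9.74303942e-01, -2.00780610e-01,
         3.44644332e+02],
       [-9.94773148e-01,  1.00524500e-01, -1.79222794e-02,
         3.44913228e+01],
       [ 2.72162289e-03,  2.01560547e-01,  9.79472276e-01,
         1.31840224e+03],
       [ 0.00000000e+00,  0.00000000e+00,  0.00000000e+00,
         1.00000000e+00]])}
scene deep_tray_mid [(0.96, [384, 223, 460, 292])]
scene shallow_tray_mid 
[... 157 characters left out ...]
275, 323]), (0.56, [383, 290, 408, 326])]
scene keeper_knob [(0.72, [212, 166, 284, 207]), (0.61, [246, 207, 300, 245])]
scene keeper [(0.57, [244, 209, 298, 248])]
{'camera_matrix': array([[452.47784634,   0.        , 321.0011392 ],
       [  0.        , 452.47784634, 235.86094205],
       [  0.        ,   0.        ,   1.        ]]), 'world_from_camera': array([[-5.64256224e-01, -5.77484871e-01,  5.90022150e-01,
         1.18268295e+03],
       [ 8.25402509e-01, -3.78967886e-01,  4.18442396e-01,
         4.84685795e+02],
       [-1.80447061e-02,  7.23114490e-01,  6.90492450e-01,
         8.04752146e+02],
       [ 0.00000000e+00,  0.00000000e+00,  0.00000000e+00,
         1.00000000e+00]])}
```

View pics/top0.png

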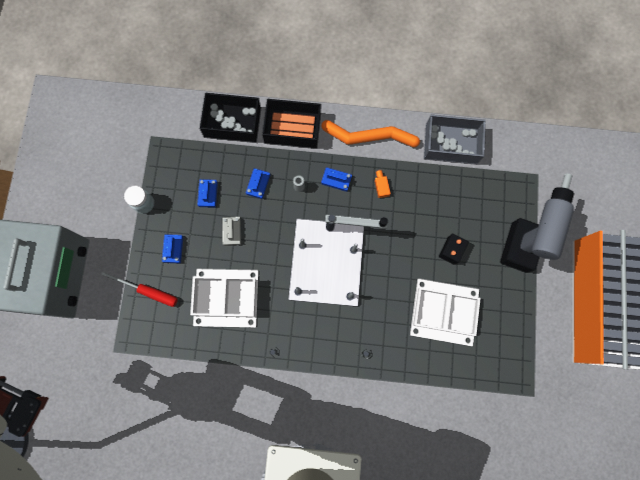

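View pics/scene0.png

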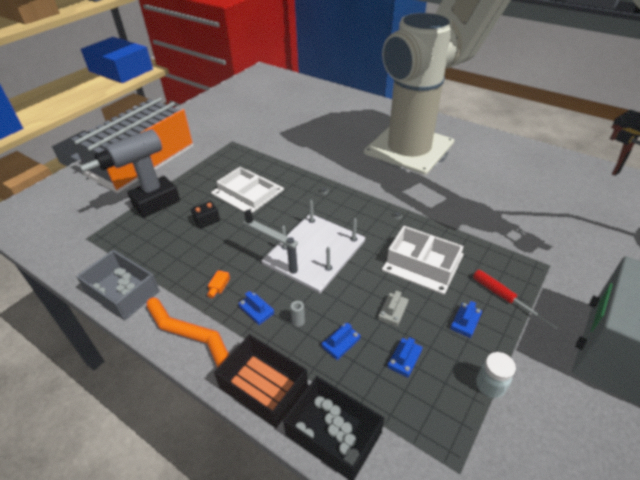

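```bash
python3 - <<'E'
import cv2
im=cv2.imread("pics/top0.png")
cv2.imwrite("pics/c1.png",cv2.resize(im[200:335,185:365],(800,600),interpolation=cv2.INTER_CUBIC))
E
```

```text
(no output)
```

View pics/c1.png

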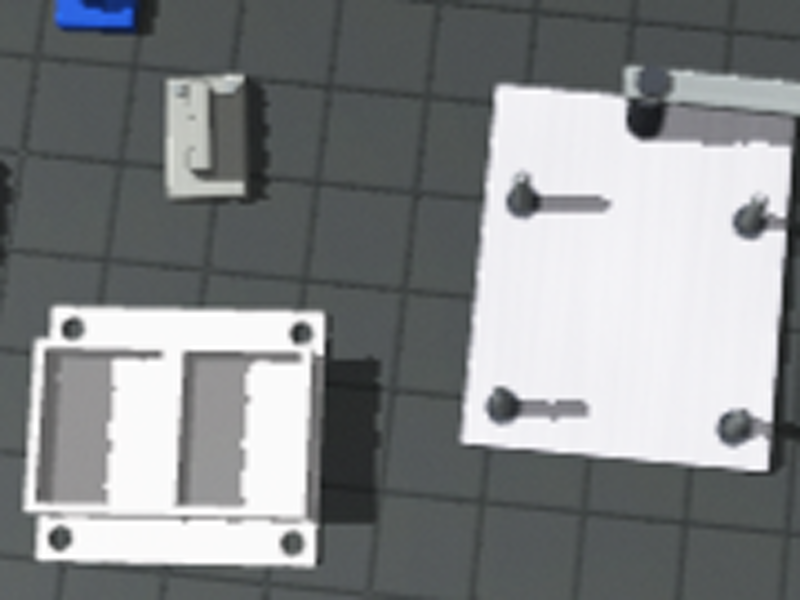

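```bash
cat > h.py <<'E'
import numpy as np
from workcell import ctrl
from scipy.spatial.transform import Rotation as R
def w(px,z,cam="top",info=None):
    i=info or ctrl.camera_info(cam);K=i['camera_matrix'];T=i['world_from_camera']
    px=np.atleast_2d(px).astype(float)
    d=np.c_[(px[:,0]-K[0,2])/K[0,0],-(px[:,1]-K[1,2])/K[1,1],-np.ones(len(px))]@T[:3,:3].T
    return (T[:3,3]+d*((z-T[2,3])/d[:,2])[:,None])[:,:2]
def pose(model,P):
    "2D rigid fit: centre, yaw, residual"
    m=np.array(model,float);mc=m.mean(0);pc=P.mean(0);a=m-mc;b=P-pc
    t=np.arctan2((a[:,0]*b[:,1]-a[:,1]*b[:,0]).sum(),(a*b).sum())
    c,s=np.cos(t),np.sin(t);Q=np.array([[c,-s],[s,c]])
    return pc-Q@mc,t,np.linalg.norm(b-a@Q.T,axis=1)
E
python3 - <<'E'
from h import *
np.set_printoptions(precision=2,suppress=True)
c=lambda L:np.array(L)/4.444+[185,200]-.4
H=[(58,64),(58,-64),(-58,64),(-58,-64)]
print("deep",pose(H,w(c([(73,328),(302,332),(60,537),(292,543)]),6)))
print("plate",pose([(125,85),(-80,85),(-80,-85)],w(c([(495,85),(462,443),(770,470)]),14)))
for z in(14,24,60,86):print("rods",z,pose(H,w(c([(522,200),(750,220),(502,405),(737,427)]),z)))
print("mod",pose([(35,22),(35,-22),(-35,22),(-35,-22)],w(c([(167,80),(243,77),(170,197),(244,193)]),16)))
E
python3 - <<'E'
import cv2
im=cv2.imread("pics/top0.png")
a=cv2.resize(im[260:360,400:500],(600,600),interpolation=cv2.INTER_CUBIC)
cv2.imwrite("pics/c2.png",a)
E
```

```text
deep (array([439.32, 252.91]), np.float64(0.08044763210119743), array([0.19, 0.47, 0.14, 0.41]))
plate (array([530.63,  13.69]), np.float64(0.019239835310106226), array([0.68, 0.68, 0.13]))
rods 14 (array([531.46,  13.38]), np.float64(0.014101451538232532), array([0.57, 0.2 , 1.04, 1.46]))
rods 24 (array([530.03,  13.54]), np.float64(0.014101451538232578), array([0.32, 0.48, 0.84, 0.9 ]))
rods 60 (array([524.87,  14.13]), np.float64(0.014101451538232166), array([2.58, 2.86, 2.58, 1.87]))
rods 86 (array([521.15,  14.55]), np.float64(0.014101451538232432), array([4.3 , 4.59, 4.26, 3.57]))
mod (array([606.33, 260.19]), np.float64(0.1497691291030309), array([1.22, 1.47, 1.63, 1.89]))
```

View pics/c2.png

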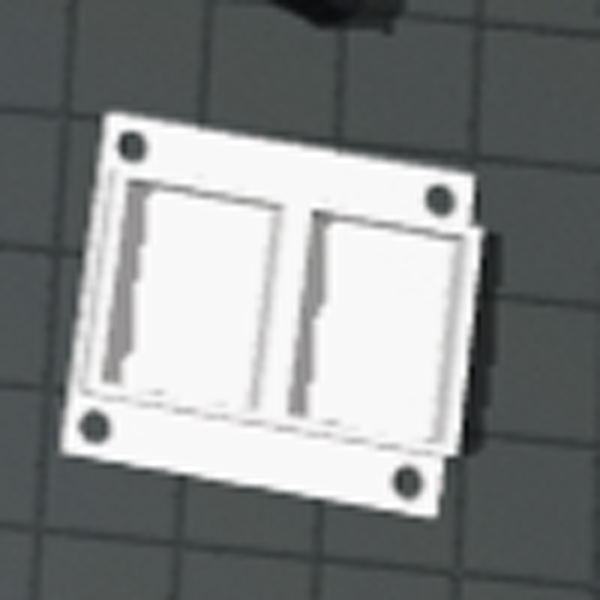

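```bash
cat >> h.py <<'E'
import json,os,sys
def load(): return json.load(open("cmd.json"))
def axes(psi):
    c,s=np.cos(psi),np.sin(psi)          # tool y=( -s,c), z down, x=y x z
    return np.array([[-c,-s,0],[-s,c,0],[0,0,-1.]])   # rows: tool x,y,z in world
def plan(x,y,z,psi):
    X,Y,Z,p=load();print("plan",np.round(axes(p)@(np.array([x,y,z])-[X,Y,Z]),1),"rz",round(p-psi,3))
def did(t,rz=0):
    X,Y,Z,p=load();q=np.array([X,Y,Z])+np.array(t)@axes(p)
    json.dump([*q,p-rz],open("cmd.json","w"));print("cmd",np.round(q,1),round(p-rz,4))
def yawobs(o):
    y=R.from_rotvec(o['orientation']).as_matrix()[:,1];return np.arctan2(-y[0],y[1])
def show():
    o=ctrl.get_obs();print("t %.2f"%o['t'],np.round(o['ee_pos'],1),"psi %.4f"%yawobs(o),np.round(o['ft_force'],1),"w %.1f g %.1f"%(o['width'],o['grasp_force']));return o
E
python3 - <<'E'
from h import *
np.set_printoptions(precision=2,suppress=True)
H=[(58,64),(58,-64),(-58,64),(-58,-64)]
print("shallow",pose(H,w(np.array([(132,146),(440,200),(95,426),(407,482)])/6+[400,260]-.4,6)))
json.dump([195.86,593.5,222.68,yawobs(ctrl.get_obs())],open("cmd.json","w"))
show();plan(439.3,252.9,150,.0804)
E
```

```text
shallow (array([ 459.41, -286.22]), np.float64(-0.072775431131331), array([0.11, 0.06, 0.3 , 0.21]))
t 0.60 [195.8 593.5 222.7] psi -0.3187 [ 0.5 -0.3 -0.1] w 88.0 g 0.0
plan [-337.9 -247.2   72.7] rz -0.399
```

```bash
python3 -m creep '[{"translation":[-338,-247,72],"angular":[0,0,-0.399],"jaw":0.45},{"translation":[-338,-247,72],"angular":[0,0,-0.399],"jaw":0.45},{"translation":[-338,-247,72],"angular":[0,0,-0.399],"jaw":0.45},{"translation":[-338,-247,72],"angular":[0,0,-0.399],"jaw":0.45},{"translation":[-338,-247,72],"angular":[0,0,-0.399],"jaw":0.45},{"translation":[-338,-247,72],"angular":[0,0,-0.399],"jaw":0.45},{"translation":[-338,-247,72],"angular":[0,0,-0.399],"jaw":0.45},{"translation":[-338,-247,72],"angular":[0,0,-0.399],"jaw":0.45}]'
python3 - <<'E'
from h import *
import cv2
did([-338,-247,72],-.399);show();plan(439.3,252.9,14,.0804)
i=ctrl.camera_info("wrist");im=ctrl.get_image("wrist");cv2.imwrite("pics/w1.png",im[...,::-1])
print(i)
E
```

```text
t: 1.6
ee_pos: [440.8, 250.4, 150.2]
orientation: [0.119, -3.139, 0.001]
ft_force: [0.1, -0.1, 0.0]
width: 39.4
grasp_force: 0.0
cmd [439.4 253.  150.7] 0.0803
t 1.60 [440.8 250.4 150.2] psi 0.0755 [ 0.1 -0.1  0. ] w 39.4 g 0.0
plan [ 1.000e-01 -1.000e-01  1.367e+02] rz -0.0
{'camera_matrix': array([[336.35155651,   0.        , 316.37286021],
       [  0.        , 336.35155651, 239.25000962],
       [  0.        ,   0.        ,   1.        ]]), 'world_from_camera': array([[-7.67721045e-02, -9.53136644e-01, -2.92637287e-01,
         3.60580870e+02],
       [ 9.97048651e-01, -7.33381880e-02, -2.27045873e-02,
         2.43638674e+02],
       [ 1.79085811e-04, -2.93516691e-01,  9.55953932e-01,
         3.11135801e+02],
       [ 0.00000000e+00,  0.00000000e+00,  0.00000000e+00,
         1.00000000e+00]])}
```

View pics/w1.png

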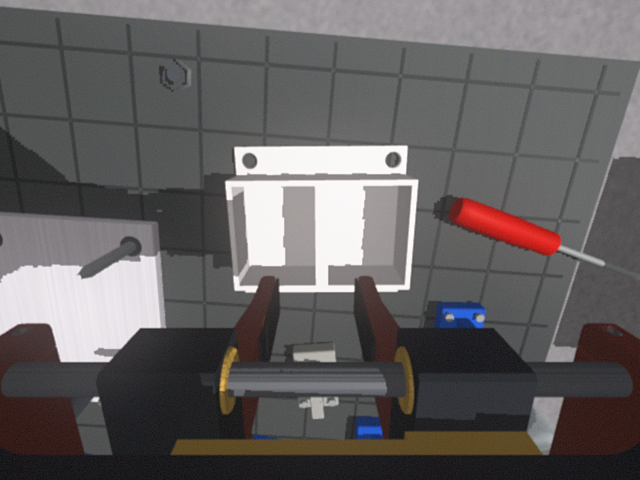

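```bash
python3 - <<'E'
from h import *
np.set_printoptions(precision=1,suppress=True)
K=np.array([[336.35155651,0,316.37286021],[0,336.35155651,239.25000962],[0,0,1]])
T=np.array([[-7.67721045e-02,-9.53136644e-01,-2.92637287e-01,3.60580870e+02],[9.97048651e-01,-7.33381880e-02,-2.27045873e-02,2.43638674e+02],[1.79085811e-04,-2.93516691e-01,9.55953932e-01,3.11135801e+02],[0,0,0,1]])
info=dict(camera_matrix=K,world_from_camera=T)
P=w([(250,160),(393,159)],6,info=info);print(P,pose([(-58,-64),(-58,64)],P))
print("fin",w([(321.5,182),(321.5,289)],52,info=info))
print("rod base",w([(131,245)],86,info=info), "expected rod(-58,64)",530.6-58-1,13.6+64-1)
show()
E
```

```text
[[385.3 186.7]
 [374.8 312.7]] (array([437.9, 254.6]), np.float64(0.08365493385830981), array([0.8, 0.8]))
fin [[393.9 250.2]
 [483.4 257.5]]
rod base [[443.7 119.2]] expected rod(-58,64) 471.6 76.6
t 1.65 [440.1 251.8 150.5] psi 0.0767 [ 0.3 -0.5 -0.4] w 39.5 g 0.0
```

```bash
python3 -m creep '[{"translation":[0,0.6,60],"angular":[0,0,0],"jaw":0.45},{"translation":[0,0.6,110],"angular":[0,0,0],"jaw":0.45},{"translation":[0,0.6,136],"angular":[0,0,0],"jaw":0.45},{"translation":[0,0.6,136],"angular":[0,0,0],"jaw":0.45},{"translation":[0,0.6,136],"angular":[0,0,0],"jaw":0.45},{"translation":[0,0.6,136],"angular":[0,0,0],"jaw":0},{"translation":[0,0.6,136],"angular":[0,0,0],"jaw":0},{"translation":[0,0.6,136],"angular":[0,0,0],"jaw":0}]'
python3 - <<'E'
from h import *
did([0,.6,136]);show();plan(530.6,13.6,130,.017)
E
```

```text
t: 2.65
ee_pos: [439.7, 253.8, 15.3]
orientation: [-0.126, 3.138, 0.001]
ft_force: [-0.7, 0.8, 0.0]
width: 12.7
grasp_force: 0.0
cmd [439.4 253.6  14.7] 0.0803
t 2.65 [439.7 253.8  15.3] psi 0.0801 [-0.7  0.8  0. ] w 12.7 g 0.0
plan [ -71.7 -246.6 -115.3] rz 0.063
```

```bash
python3 -m creep '[{"translation":[0,0,0],"angular":[0,0,0],"jaw":0},{"translation":[0,0,0],"angular":[0,0,0],"jaw":0},{"translation":[0,0,-40],"angular":[0,0,0],"jaw":0},{"translation":[0,0,-90],"angular":[0,0,0],"jaw":0},{"translation":[-12,-42,-117],"angular":[0,0,0.02],"jaw":0},{"translation":[-28,-96,-117],"angular":[0,0,0.063],"jaw":0},{"translation":[-44,-150,-117],"angular":[0,0,0.063],"jaw":0},{"translation":[-60,-205,-117],"angular":[0,0,0.063],"jaw":0}]'
python3 -m creep '[{"translation":[-11.7,-41.6,0],"angular":[0,0,0],"jaw":0},{"translation":[-11.7,-41.6,0],"angular":[0,0,0],"jaw":0},{"translation":[-11.7,-41.6,0],"angular":[0,0,0],"jaw":0},{"translation":[-11.7,-41.6,0],"angular":[0,0,0],"jaw":0},{"translation":[-11.7,-41.6,0],"angular":[0,0,0],"jaw":0},{"translation":[-11.7,-41.6,0],"angular":[0,0,0],"jaw":0},{"translation":[-11.7,-41.6,0],"angular":[0,0,0],"jaw":0},{"translation":[-11.7,-41.6,0],"angular":[0,0,0],"jaw":0}]' | tail -2
python3 - <<'E'
from h import *
import cv2
did([-60,-205,-117],.063);did([-11.7,-41.6,0]);show()
a=ctrl.get_image("top");i=ctrl.camera_info("wrist");b=ctrl.get_image("wrist");show()
import pickle;pickle.dump(i,open("wi.pkl","wb"))
cv2.imwrite("pics/t2.png",a[...,::-1]);cv2.imwrite("pics/w2.png",b[...,::-1])
A=cv2.resize(a[205:325,270:390,::-1],(480,480),interpolation=cv2.INTER_CUBIC)
B=cv2.resize(b[80:400,0:213,::-1],(320,480))
B=b[:,:,::-1][0:400,:];B=cv2.resize(B,(800,500))
cv2.imwrite("pics/m2.png",B);cv2.imwrite("pics/a2.png",cv2.resize(A,(600,600)))
E
```

```text
t: 3.65
ee_pos: [515.2, 52.3, 131.2]
orientation: [0.027, -3.14, 0.0]
ft_force: [-0.1, -0.4, -4.4]
width: 10.1
grasp_force: 30.0
width: 9.9
grasp_force: 30.0
cmd [515.6  54.1 131.7] 0.0173
cmd [528.   12.7 131.7] 0.0173
t 4.65 [528.   12.8 131.7] psi 0.0173 [-0.1 -0.1 -4.6] w 9.9 g 30.0
t 4.75 [528.   12.7 131.7] psi 0.0172 [ 0.2  0.8 -5.2] w 9.5 g 30.0
```

View pics/m2.png

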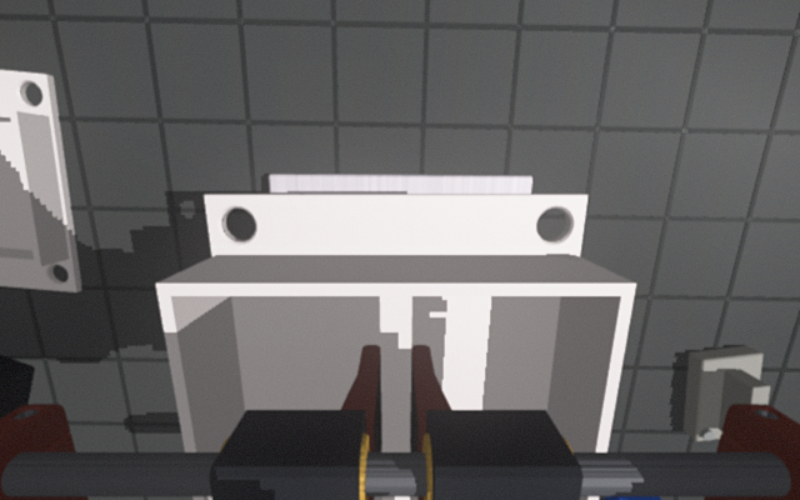

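View pics/a2.png

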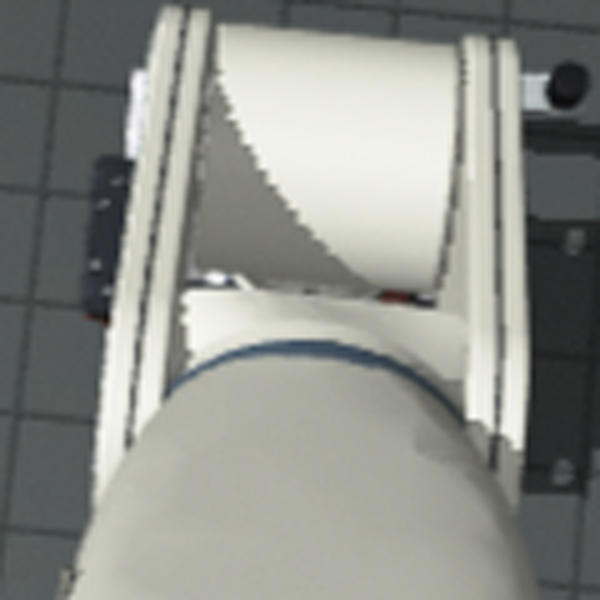

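```bash
python3 - <<'E'
from h import *
import pickle,cv2
np.set_printoptions(precision=1,suppress=True)
i=pickle.load(open("wi.pkl","rb"))
g=cv2.imread("pics/w2.png",0)
s=.8
print("near holes",pose([(-58,-64),(-58,64)],w(np.array([(239,224.5),(555,224)])*s,123,info=i)),"expected",528,12.7)
print("tray near corners",pose([(-70,-76),(-70,76)],w(np.array([(204.5,196),(588,195.5)])*s,123,info=i)))
print("plate edge",pose([(-80,-85),(-80,85)],w(np.array([(269.5,176),(532,177)])*s,14,info=i)))
for r in (142,145,148):
    d=np.diff(cv2.GaussianBlur(g,(3,3),0)[r].astype(int));print(r,np.where(abs(d)>25)[0],d[abs(d)>25])
# module
P=w(np.array([(703,357),(762,350)])*s,16,info=i);print("module near top edge?",P)
E
```

```text
near holes (array([526.3,  12.9]), np.float64(0.02011728179623697), array([0.8, 0.8])) expected 528 12.7
tray near corners (array([527.2,  12.6]), np.float64(0.01986599705075004), array([0.8, 0.8]))
plate edge (array([531.5,  15.5]), np.float64(0.014972911578088745), array([1.5, 1.5]))
142 [ 15  16  21  48  53 213 214 215 424 425 426] [ 39  29 -26 -26 -35  29  50  44 -31 -52 -34]
145 [ 15  16  53  54 214 215 216 424 425 426] [ 26  37 -35 -28  45  50  29 -29 -59 -42]
148 [ 17  18  22  53  54 214 215 216 424 425 426] [ 36  40 -26 -29 -32  41  54  35 -39 -52 -30]
module near top edge? [[572.  234.3]
 [565.8 275.2]]
```

```bash
python3 - <<'E'
from h import *
plan(531.3,15.2,95,.016)
E
python3 -m creep '[{"translation":[-3.3,2.5,0],"angular":[0,0,0.001],"jaw":0},{"translation":[-3.3,2.5,0],"angular":[0,0,0.001],"jaw":0},{"translation":[-3.3,2.5,15],"angular":[0,0,0.001],"jaw":0},{"translation":[-3.3,2.5,25],"angular":[0,0,0.001],"jaw":0},{"translation":[-3.3,2.5,30],"angular":[0,0,0.001],"jaw":0},{"translation":[-3.3,2.5,33],"angular":[0,0,0.001],"jaw":0},{"translation":[-3.3,2.5,36],"angular":[0,0,0.001],"jaw":0},{"translation":[-3.3,2.5,36],"angular":[0,0,0.001],"jaw":0}]' | tail -5
python3 - <<'E'
from h import *
import cv2,pickle
did([-3.3,2.5,36],.001);show()
pickle.dump(ctrl.camera_info("wrist"),open("wi.pkl","wb"));b=ctrl.get_image("wrist")[...,::-1]
cv2.imwrite("pics/w3.png",b)
cv2.imwrite("pics/c3.png",cv2.resize(b[140:220,150:490],(800,188),interpolation=cv2.INTER_CUBIC))
c=[cv2.resize(b[150:220,x:x+90],(400,311),interpolation=cv2.INTER_CUBIC) for x in(145,400)]
cv2.imwrite("pics/c3.png",np.hstack(c))
E
```

```text
plan [-3.3  2.4 36.7] rz 0.001
ee_pos: [531.3, 15.2, 95.6]
orientation: [0.026, -3.141, 0.0]
ft_force: [-0.2, -0.5, -5.1]
width: 9.7
grasp_force: 30.0
cmd [531.3  15.3  95.7] 0.0163
t 5.75 [531.3  15.2  95.6] psi 0.0163 [-0.2 -0.5 -5.1] w 9.7 g 30.0
```

View pics/c3.png

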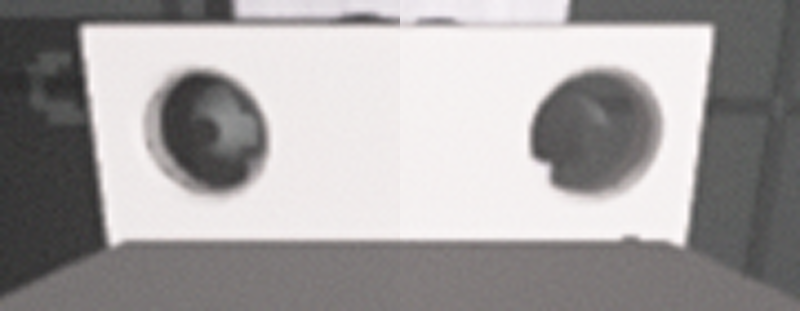

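```bash
python3 -m creep '[{"translation":[0,0,2],"angular":[0,0,0],"jaw":0},{"translation":[0,0,4],"angular":[0,0,0],"jaw":0},{"translation":[0,0,6],"angular":[0,0,0],"jaw":0},{"translation":[0,0,8],"angular":[0,0,0],"jaw":0},{"translation":[0,0,10],"angular":[0,0,0],"jaw":0},{"translation":[0,0,12],"angular":[0,0,0],"jaw":0},{"translation":[0,0,14],"angular":[0,0,0],"jaw":0},{"translation":[0,0,14],"angular":[0,0,0],"jaw":0}]'
python3 -c "
from h import *
did([0,0,14]);o=show();print(o['moment'])"
```

```text
t: 6.8
ee_pos: [531.2, 15.2, 81.5]
orientation: [0.026, -3.141, 0.0]
ft_force: [-0.3, 0.1, -5.3]
width: 9.8
grasp_force: 30.0
cmd [531.3  15.3  81.7] 0.0163
t 6.80 [531.2  15.2  81.5] psi 0.0163 [-0.3  0.1 -5.3] w 9.8 g 30.0
[ 0.04915673  0.05966021 -0.06271532]
```

```bash
python3 -m creep '[{"translation":[0,0,10],"angular":[0,0,0],"jaw":0},{"translation":[0,0,20],"angular":[0,0,0],"jaw":0},{"translation":[0,0,30],"angular":[0,0,0],"jaw":0},{"translation":[0,0,40],"angular":[0,0,0],"jaw":0},{"translation":[0,0,48],"angular":[0,0,0],"jaw":0},{"translation":[0,0,51],"angular":[0,0,0],"jaw":0},{"translation":[0,0,52.5],"angular":[0,0,0],"jaw":0},{"translation":[0,0,53.2],"angular":[0,0,0],"jaw":0}]'
python3 -c "
from h import *
did([0,0,53.2]);o=show();print(o['moment'])"
```

```text
t: 7.8
ee_pos: [531.2, 15.2, 29.2]
orientation: [0.025, -3.141, 0.0]
ft_force: [-5.6, 0.1, 10.1]
width: 9.7
grasp_force: 30.0
cmd [531.3  15.3  28.5] 0.0163
t 7.80 [531.2  15.2  29.2] psi 0.0162 [-5.6  0.1 10.1] w 9.7 g 30.0
[ 0.08753461  0.64063159 -0.03346737]
```

```bash
python3 -m creep '[{"translation":[0,0,0],"angular":[0,0,0],"jaw":0.4},{"translation":[0,0,0],"angular":[0,0,0],"jaw":0.4},{"translation":[0,0,0],"angular":[0,0,0],"jaw":0.4},{"translation":[0,0,-15],"angular":[0,0,0],"jaw":0.4},{"translation":[0,0,-60],"angular":[0,0,0],"jaw":0.4},{"translation":[0,0,-110],"angular":[0,0,0],"jaw":0.4},{"translation":[0,0,-110],"angular":[0,0,0],"jaw":0.4},{"translation":[0,0,-110],"angular":[0,0,0],"jaw":0.4}]'
python3 -c "
from h import *
did([0,0,-110]);o=show();plan(604.5,261,120,.15)"
```

```text
t: 8.8
ee_pos: [531.0, 15.2, 138.8]
orientation: [-0.025, 3.141, -0.0]
ft_force: [0.1, 0.4, -0.7]
width: 35.1
grasp_force: 0.0
cmd [531.3  15.3 138.5] 0.0163
t 8.80 [531.   15.2 138.8] psi 0.0162 [ 0.1  0.4 -0.7] w 35.1 g 0.0
plan [-77.2 244.5  18.5] rz -0.134
```

```bash
python3 -m creep '[{"translation":[-77,244,18],"angular":[0,0,-0.134],"jaw":0.5},{"translation":[-77,244,18],"angular":[0,0,-0.134],"jaw":0.5},{"translation":[-77,244,18],"angular":[0,0,-0.134],"jaw":0.5},{"translation":[-77,244,18],"angular":[0,0,-0.134],"jaw":0.5},{"translation":[-77,244,18],"angular":[0,0,-0.134],"jaw":0.5},{"translation":[-77,244,18],"angular":[0,0,-0.134],"jaw":0.5},{"translation":[-77,244,18],"angular":[0,0,-0.134],"jaw":0.5},{"translation":[-77,244,18],"angular":[0,0,-0.134],"jaw":0.5}]' | tail -5
python3 - <<'E'
from h import *
import cv2,pickle
did([-77,244,18],-.134);show()
i=ctrl.camera_info("wrist");pickle.dump(i,open("wi.pkl","wb"));b=ctrl.get_image("wrist")[...,::-1]
cv2.imwrite("pics/w4.png",b)
cv2.imwrite("pics/c4.png",cv2.resize(b[120:330,:],(800,262),interpolation=cv2.INTER_CUBIC)[:, :])
cv2.imwrite("pics/c4.png",cv2.resize(b[130:330,190:450],(780,600),interpolation=cv2.INTER_CUBIC))
print([(round(d['score'],2),[round(v) for v in d['rect']]) for d in ctrl.look_for("wrist","module_mid")])
E
```

```text
ee_pos: [604.1, 258.9, 120.5]
orientation: [0.233, -3.132, 0.0]
ft_force: [-0.0, 0.5, -0.0]
width: 44.1
grasp_force: 0.0
cmd [604.3 260.5 120.5] 0.1503
t 9.80 [604.1 258.9 120.5] psi 0.1485 [-0.   0.5 -0. ] w 44.1 g 0.0
[(0.88, [297, 197, 348, 281]), (0.88, [464, 147, 545, 239]), (0.74, [58, 343, 82, 361]), (0.55, [357, 305, 414, 365]), (0.51, [4, 2, 136, 266])]
```

View pics/c4.png

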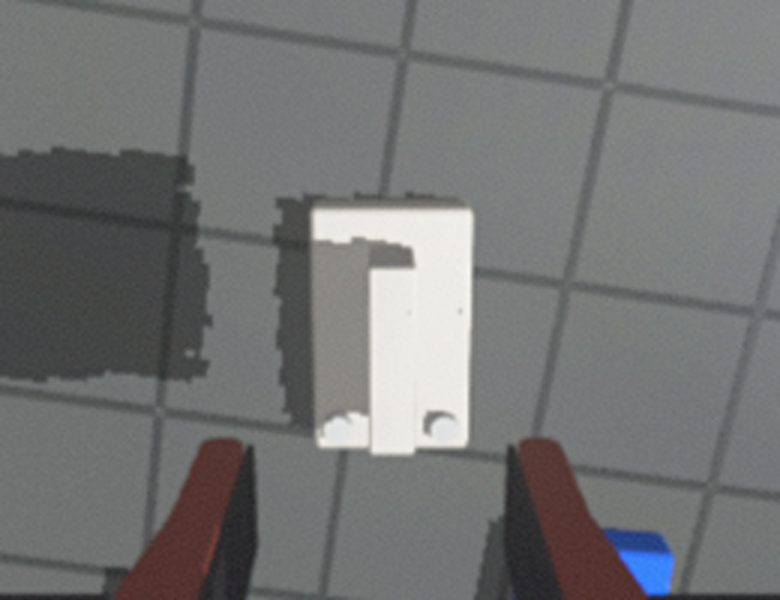

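```bash
python3 - <<'E'
from h import *
import pickle
np.set_printoptions(precision=1,suppress=True)
i=pickle.load(open("wi.pkl","rb"))
f=lambda L:np.array(L)/3+[190,130]-.4
print(pose([(-35,-22),(-35,22),(35,22),(35,-22)],w(f([(312,208),(472,208),(468,446),(318,446)]),16,info=i)))
print(pose([(-25,-6),(-25,6),(25,-6),(25,6)],w(f([(370,268),(415,268),(370,454),(415,454)]),42,info=i)))
show();plan(605,260.3,20,.15)
E
```

```text
(array([605.3, 262. ]), np.float64(0.1552930515002395), array([0.9, 1.2, 0.8, 1.1]))
(array([605.8, 261.7]), np.float64(0.1532432274175542), array([0.6, 0.6, 0.4, 0.4]))
t 9.90 [604.4 259.4 120.8] psi 0.1488 [-0.2  0.2 -0.3] w 43.7 g 0.0
plan [ -0.6  -0.3 100.5] rz 0.0
```

```bash
python3 -m creep '[{"translation":[-1.6,0.9,50],"angular":[0,0,-0.003],"jaw":0.5},{"translation":[-1.6,0.9,85],"angular":[0,0,-0.003],"jaw":0.5},{"translation":[-1.6,0.9,100],"angular":[0,0,-0.003],"jaw":0.5},{"translation":[-1.6,0.9,100],"angular":[0,0,-0.003],"jaw":0.4},{"translation":[-1.6,0.9,100],"angular":[0,0,-0.003],"jaw":0},{"translation":[-1.6,0.9,100],"angular":[0,0,-0.003],"jaw":0},{"translation":[-1.6,0.9,100],"angular":[0,0,-0.003],"jaw":0},{"translation":[-1.6,0.9,100],"angular":[0,0,-0.003],"jaw":0}]'
python3 - <<'E'
from h import *
did([-1.6,.9,100],-.003);show()
s=np.array([531.3,15.3]);p=.0163;q=s+np.array([-37.5*np.sin(p),37.5*np.cos(p)]);print(q);plan(q[0],q[1],140,p)
E
```

```text
t: 10.9
ee_pos: [606.5, 262.0, 21.7]
orientation: [-0.241, 3.131, 0.001]
ft_force: [-1.2, -1.0, 6.5]
width: 11.5
grasp_force: 30.0
cmd [605.8 261.6  20.5] 0.1533
t 10.90 [606.5 262.   21.7] psi 0.1534 [-1.2 -1.   6.5] w 11.5 g 30.0
[530.68877707  52.79501842]
plan [ 106.1 -194.9 -119.5] rz 0.137
```

```bash
python3 -m creep '[{"translation":[0,0,-40],"angular":[0,0,0],"jaw":0},{"translation":[0,0,-90],"angular":[0,0,0],"jaw":0},{"translation":[20,-38,-119.5],"angular":[0,0,0.05],"jaw":0},{"translation":[44,-82,-119.5],"angular":[0,0,0.137],"jaw":0},{"translation":[70,-130,-119.5],"angular":[0,0,0.137],"jaw":0},{"translation":[94,-173,-119.5],"angular":[0,0,0.137],"jaw":0},{"translation":[106.1,-194.9,-119.5],"angular":[0,0,0.137],"jaw":0},{"translation":[106.1,-194.9,-119.5],"angular":[0,0,0.137],"jaw":0}]'
python3 - <<'E'
from h import *
did([106.1,-194.9,-119.5],.137);show()
E
```

```text
t: 11.9
ee_pos: [529.6, 51.4, 139.8]
orientation: [0.021, -3.14, 0.0]
ft_force: [-0.0, 0.2, -3.4]
width: 12.1
grasp_force: 30.0
cmd [530.7  52.8 140. ] 0.0163
t 11.90 [529.6  51.4 139.8] psi 0.0137 [-0.   0.2 -3.4] w 12.1 g 30.0
```

```bash
python3 -m creep '[{"translation":[0,0,0],"angular":[0,0,0],"jaw":0},{"translation":[0,0,30],"angular":[0,0,0],"jaw":0},{"translation":[0,0,60],"angular":[0,0,0],"jaw":0},{"translation":[0,0,82],"angular":[0,0,0],"jaw":0},{"translation":[0,0,92],"angular":[0,0,0],"jaw":0},{"translation":[0,0,95.5],"angular":[0,0,0],"jaw":0},{"translation":[0,0,97],"angular":[0,0,0],"jaw":0},{"translation":[0,0,98],"angular":[0,0,0],"jaw":0}]'
python3 - <<'E'
from h import *
did([0,0,98]);show()
E
```

```text
t: 12.9
ee_pos: [531.2, 52.9, 42.6]
orientation: [-0.026, 3.14, 0.0]
ft_force: [-0.9, 0.0, -3.3]
width: 11.6
grasp_force: 30.0
cmd [530.7  52.8  42. ] 0.0163
t 12.90 [531.2  52.9  42.6] psi 0.0163 [-0.9  0.  -3.3] w 11.6 g 30.0
```

```bash
python3 -m creep '[{"translation":[0,0,0.5],"angular":[0,0,0],"jaw":0},{"translation":[0,0,1],"angular":[0,0,0],"jaw":0},{"translation":[0,0,1.5],"angular":[0,0,0],"jaw":0},{"translation":[0,0,1.5],"angular":[0,0,0],"jaw":0},{"translation":[0,0,1.5],"angular":[0,0,0],"jaw":0},{"translation":[0,0,1.5],"angular":[0,0,0],"jaw":0},{"translation":[0,0,1.5],"angular":[0,0,0],"jaw":0},{"translation":[0,0,1.5],"angular":[0,0,0],"jaw":0}]'
python3 - <<'E'
from h import *
did([0,0,1.5]);show()
E
```

```text
t: 13.9
ee_pos: [530.9, 52.8, 41.7]
orientation: [-0.025, 3.141, 0.0]
ft_force: [-2.9, -0.3, 9.6]
width: 12.0
grasp_force: 30.0
cmd [530.7  52.8  40.5] 0.0163
t 13.90 [530.9  52.8  41.7] psi 0.0161 [-2.9 -0.3  9.6] w 12.0 g 30.0
```

```bash
python3 -m creep '[{"translation":[0,0,0],"angular":[0,0,0],"jaw":0.3},{"translation":[0,0,0],"angular":[0,0,0],"jaw":0.3},{"translation":[0,0,0],"angular":[0,0,0],"jaw":0.3},{"translation":[0,0,-10],"angular":[0,0,0],"jaw":0.3},{"translation":[0,0,-40],"angular":[0,0,0],"jaw":0.3},{"translation":[0,0,-90],"angular":[0,0,0],"jaw":0.3},{"translation":[0,0,-150],"angular":[0,0,0],"jaw":0.3},{"translation":[0,0,-150],"angular":[0,0,0],"jaw":0.3}]'
python3 - <<'E'
from h import *
did([0,0,-150]);show();plan(459.4,-285.2,160,-.0728)
E
```

```text
t: 14.9
ee_pos: [533.8, 53.0, 195.7]
orientation: [-0.025, 3.132, 0.001]
ft_force: [0.8, 0.4, -0.1]
width: 26.5
grasp_force: 0.0
cmd [530.7  52.8 190.5] 0.0163
t 14.90 [533.8  53.  195.7] psi 0.0162 [ 0.8  0.4 -0.1] w 26.5 g 0.0
plan [  76.7 -336.8   30.5] rz 0.089
```

```bash
python3 -m creep '[{"translation":[77,-337,30],"angular":[0,0,0.089],"jaw":0.45},{"translation":[77,-337,30],"angular":[0,0,0.089],"jaw":0.45},{"translation":[77,-337,30],"angular":[0,0,0.089],"jaw":0.45},{"translation":[77,-337,30],"angular":[0,0,0.089],"jaw":0.45},{"translation":[77,-337,30],"angular":[0,0,0.089],"jaw":0.45},{"translation":[77,-337,30],"angular":[0,0,0.089],"jaw":0.45},{"translation":[77,-337,30],"angular":[0,0,0.089],"jaw":0.45},{"translation":[77,-337,30],"angular":[0,0,0.089],"jaw":0.45}]' |tail -5
python3 - <<'E'
from h import *
import cv2,pickle
np.set_printoptions(precision=1,suppress=True)
did([77,-337,30],.089);show()
# top view: stack and knob now unobstructed
t=ctrl.get_image("top")[...,::-1];cv2.imwrite("pics/t5.png",t)
i=ctrl.camera_info("wrist");b=ctrl.get_image("wrist")[...,::-1];cv2.imwrite("pics/w5.png",b);show()
pickle.dump(i,open("wi.pkl","wb"))
# predicted near holes, and dark blobs near them
T=i['world_from_camera'];K=i['camera_matrix']
def proj(P):
    c=T[:3,:3].T@(np.array(P)-T[:3,3]);return K[0,2]+K[0,0]*c[0]/-c[2],K[1,2]-K[1,1]*c[1]/-c[2]
p=-.0728;g=cv2.cvtColor(b,cv2.COLOR_BGR2GRAY);pts=[]
for h in((-58,-64),(-58,64)):
    P=np.array([459.4,-285.2])+np.array([[np.cos(p),-np.sin(p)],[np.sin(p),np.cos(p)]])@h
    u,v=proj([*P,6]);x,y=int(u)-16,int(v)-16;n=(g[y:y+32,x:x+32]<150).astype('uint8')
    N,L,S,C=cv2.connectedComponentsWithStats(n)
    print((u,v),[(S[k][4],C[k]+[x,y]) for k in range(1,N)])
    k=min(range(1,N),key=lambda k:np.hypot(*(C[k]-16)) if S[k][4]>30 else 99);pts.append(C[k]+[x,y])
print(pose([(-58,-64),(-58,64)],w(pts,6,info=i)))
a=cv2.resize(t[205:325,270:410],(800,686)[:2] and (700,600),interpolation=cv2.INTER_CUBIC)
cv2.imwrite("pics/c5.png",a)
E
```

```text
ee_pos: [458.6, -284.5, 159.8]
orientation: [-0.115, -3.138, -0.002]
ft_force: [0.2, 0.4, -0.8]
width: 39.9
grasp_force: 0.0
cmd [ 459.2 -285.4  160.5] -0.0727
t 15.90 [ 458.6 -284.5  159.8] psi -0.0731 [ 0.2  0.4 -0.8] w 39.9 g 0.0
t 16.00 [ 459.2 -284.1  160.3] psi -0.0715 [ 0.6  0.1 -0.3] w 39.2 g 0.0
(np.float64(245.749895163532), np.float64(162.1725980712926)) [(np.int32(240), array([238.9, 160. ])), (np.int32(168), array([246.1, 161.9]))]
(np.float64(385.59137057486817), np.float64(162.45826707305636)) [(np.int32(181), array([390.4, 160.9])), (np.int32(172), array([384.8, 161.8]))]
(array([ 459. , -285.2]), np.float64(-0.06987201951574909), array([0.5, 0.5]))
```

View pics/c5.png

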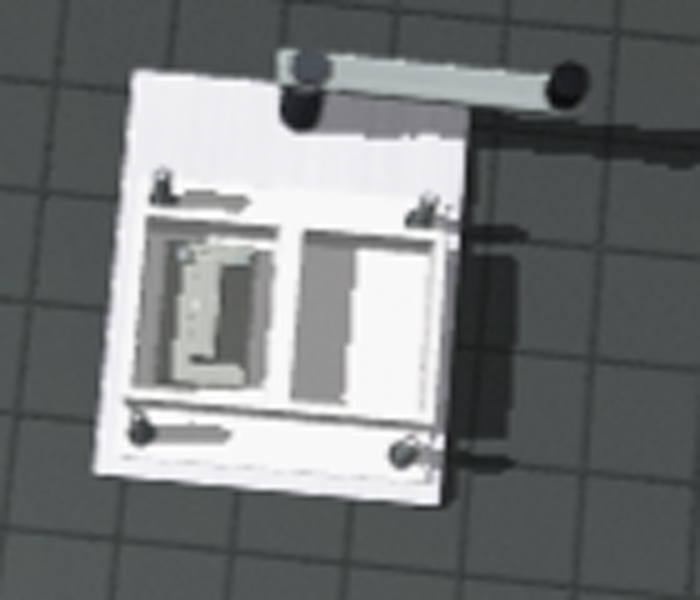

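```bash
python3 -m creep '[{"translation":[0,0.2,60],"angular":[0,0,-0.001],"jaw":0.45},{"translation":[0,0.2,115],"angular":[0,0,-0.001],"jaw":0.45},{"translation":[0,0.2,145],"angular":[0,0,-0.001],"jaw":0.45},{"translation":[0,0.2,151.5],"angular":[0,0,-0.001],"jaw":0.45},{"translation":[0,0.2,151.5],"angular":[0,0,-0.001],"jaw":0.45},{"translation":[0,0.2,151.5],"angular":[0,0,-0.001],"jaw":0},{"translation":[0,0.2,151.5],"angular":[0,0,-0.001],"jaw":0},{"translation":[0,0.2,151.5],"angular":[0,0,-0.001],"jaw":0}]'
python3 - <<'E'
from h import *
np.set_printoptions(precision=3,suppress=True)
did([0,.2,151.5],-.001);show();plan(531.3,15.3,160,.0163)
s=np.array([531.3,15.3]);c,q=np.cos(.0163),np.sin(.0163)
pv=s+110*np.array([c,q]);k=w(np.array([(568,82),(570,78)])/5+[270,205]-.4,140)+[.5,1.3]
for a in k:
    d=a-pv;print("pivot",pv,"knob",a,"r",np.hypot(*d),"ang",np.arctan2(d[1],d[0])-.0163+np.pi)
E
```

```text
t: 17.0
ee_pos: [459.5, -285.5, 9.8]
orientation: [0.113, 3.138, -0.001]
ft_force: [0.1, -0.1, 1.0]
width: 12.6
grasp_force: 0.0
cmd [ 459.2 -285.2    9. ] -0.0717
t 17.00 [ 459.5 -285.5    9.8] psi -0.0719 [ 0.1 -0.1  1. ] w 12.6 g 0.0
plan [ -50.4  304.9 -151. ] rz -0.088
pivot [641.285  17.093] knob [ 639.129 -102.658] r 119.77056840862745 ang 1.5364901468673204
pivot [641.285  17.093] knob [ 641.094 -103.427] r 120.51978606656348 ang 1.5529109328124733
```

```bash
python3 -m creep '[{"translation":[0,0,0],"angular":[0,0,0],"jaw":0},{"translation":[0,0,0],"angular":[0,0,0],"jaw":0},{"translation":[0,0,-40],"angular":[0,0,0],"jaw":0},{"translation":[0,0,-90],"angular":[0,0,0],"jaw":0},{"translation":[-5,30,-121],"angular":[0,0,-0.02],"jaw":0},{"translation":[-14,85,-121],"angular":[0,0,-0.06],"jaw":0},{"translation":[-23,140,-121],"angular":[0,0,-0.088],"jaw":0},{"translation":[-32,195,-121],"angular":[0,0,-0.088],"jaw":0}]'
python3 - <<'E'
from h import *
did([-32,195,-121],-.088);show();plan(531.3,15.3,130,.0163)
E
```

```text
t: 18.0
ee_pos: [504.6, -91.4, 129.7]
orientation: [0.025, -3.141, -0.0]
ft_force: [0.8, 0.1, -3.9]
width: 10.1
grasp_force: 30.0
cmd [505.1 -93.  130. ] 0.0163
t 18.00 [504.6 -91.4 129.7] psi 0.0158 [ 0.8  0.1 -3.9] w 10.1 g 30.0
plan [-28.  107.9  -0. ] rz -0.0
```

```bash
python3 -m creep '[{"translation":[-14,54,0],"angular":[0,0,0],"jaw":0},{"translation":[-28,108,0],"angular":[0,0,0],"jaw":0},{"translation":[-28,108,0],"angular":[0,0,0],"jaw":0},{"translation":[-28,108,0],"angular":[0,0,0],"jaw":0},{"translation":[-28,108,15],"angular":[0,0,0],"jaw":0},{"translation":[-28,108,25],"angular":[0,0,0],"jaw":0},{"translation":[-28,108,30],"angular":[0,0,0],"jaw":0},{"translation":[-28,108,30],"angular":[0,0,0],"jaw":0}]' | tail -4
python3 - <<'E'
from h import *
import cv2
np.set_printoptions(precision=1,suppress=True)
did([-28,108,30]);show();i=ctrl.camera_info("wrist");b=ctrl.get_image("wrist")
T=i['world_from_camera'];K=i['camera_matrix'];g=cv2.cvtColor(b,cv2.COLOR_RGB2GRAY);p=.0163;pts=[]
cv2.imwrite("pics/w6.png",b[...,::-1])
for h in((-58,-64),(-58,64)):
    P=np.array([531.3,15.3])+np.array([[np.cos(p),-np.sin(p)],[np.sin(p),np.cos(p)]])@h
    c=T[:3,:3].T@(np.array([*P,97])-T[:3,3]);u,v=K[0,2]+K[0,0]*c[0]/-c[2],K[1,2]-K[1,1]*c[1]/-c[2]
    x,y=int(u)-22,int(v)-22;N,L,S,C=cv2.connectedComponentsWithStats((g[y:y+44,x:x+44]<170).astype('uint8'))
    k=min((k for k in range(1,N) if S[k][4]>80),key=lambda k:np.hypot(*(C[k]-22)));pts.append(C[k]+[x,y]);print(u,v,S[k],C[k]+[x,y])
print(pose([(-58,-64),(-58,64)],w(pts,97,info=i)))
E
```

```text
orientation: [0.024, -3.14, 0.0]
ft_force: [-0.2, 0.0, -3.4]
width: 9.7
grasp_force: 30.0
cmd [531.3  15.4 100. ] 0.0163
t 19.00 [530.8  15.   99.3] psi 0.0155 [-0.2  0.  -3.4] w 9.7 g 30.0
185.85775906476928 185.47607888699068 [ 11   5  28  29 605] [187.8 182.4]
450.34244856473117 185.59234116923543 [  5   6  30  28 674] [447.4 182.5]
(array([529.8,  15. ]), np.float64(0.016445257692395323), array([1.3, 1.3]))
```

```bash
python3 -m creep '[{"translation":[0,0,4],"angular":[0,0,0],"jaw":0},{"translation":[0,0,7],"angular":[0,0,0],"jaw":0},{"translation":[0,0,9],"angular":[0,0,0],"jaw":0},{"translation":[0,0,11],"angular":[0,0,0],"jaw":0},{"translation":[0,0,13],"angular":[0,0,0],"jaw":0},{"translation":[0,0,15],"angular":[0,0,0],"jaw":0},{"translation":[0,0,17],"angular":[0,0,0],"jaw":0},{"translation":[0,0,18],"angular":[0,0,0],"jaw":0}]'
python3 -c "
from h import *
did([0,0,18]);o=show();print(o['moment'])"
```

```text
t: 20.05
ee_pos: [531.2, 15.4, 81.8]
orientation: [0.025, -3.141, 0.0]
ft_force: [-0.3, 0.1, -4.4]
width: 10.3
grasp_force: 30.0
cmd [531.3  15.4  82. ] 0.0163
t 20.05 [531.2  15.4  81.8] psi 0.0161 [-0.3  0.1 -4.4] w 10.3 g 30.0
[ 0.00831634 -0.03324446 -0.00136928]
```

Underside at about 73, inside the rods with no side load. Contact is expected at TCP 75–75.8.

```bash
python3 -m creep '[{"translation":[0,0,2],"angular":[0,0,0],"jaw":0},{"translation":[0,0,4],"angular":[0,0,0],"jaw":0},{"translation":[0,0,5],"angular":[0,0,0],"jaw":0},{"translation":[0,0,6],"angular":[0,0,0],"jaw":0},{"translation":[0,0,6.5],"angular":[0,0,0],"jaw":0},{"translation":[0,0,7],"angular":[0,0,0],"jaw":0},{"translation":[0,0,7.5],"angular":[0,0,0],"jaw":0},{"translation":[0,0,7.5],"angular":[0,0,0],"jaw":0}]'
python3 -c "
from h import *
did([0,0,7.5]);o=show();print(o['moment'])"
```

```text
t: 21.05
ee_pos: [531.3, 15.4, 75.6]
orientation: [-0.026, 3.141, -0.0]
ft_force: [-5.2, 0.1, 10.1]
width: 9.7
grasp_force: 30.0
cmd [531.3  15.4  74.5] 0.0163
t 21.05 [531.3  15.4  75.6] psi 0.0162 [-5.2  0.1 10.1] w 9.7 g 30.0
[0.00120503 0.76557196 0.0134557 ]
```

```bash
python3 -m creep '[{"translation":[0,0,0],"angular":[0,0,0],"jaw":0.4},{"translation":[0,0,0],"angular":[0,0,0],"jaw":0.4},{"translation":[0,0,0],"angular":[0,0,0],"jaw":0.4},{"translation":[0,0,-10],"angular":[0,0,0],"jaw":0.4},{"translation":[0,0,-50],"angular":[0,0,0],"jaw":0.4},{"translation":[0,0,-106],"angular":[0,0,0],"jaw":0.5},{"translation":[0,0,-106],"angular":[0,0,0.18],"jaw":0.5},{"translation":[0,0,-106],"angular":[0,0,0.36],"jaw":0.5}]'
python3 - <<'E'
from h import *
did([0,0,-106],.36);show();plan(640,-103,180,-1.59)
E
```

```text
t: 22.05
ee_pos: [531.9, 15.4, 182.2]
orientation: [0.546, 3.091, 0.001]
ft_force: [-0.1, -0.3, 0.7]
width: 43.7
grasp_force: 0.0
cmd [531.3  15.4 180.5] -0.3437
t 22.05 [531.9  15.4 182.2] psi -0.3497 [-0.1 -0.3  0.7] w 43.7 g 0.0
plan [-142.3  -74.9    0.5] rz 1.246
```

```bash
python3 -m creep '[{"translation":[-142.3,-74.9,0],"angular":[0,0,1.246],"jaw":0.5},{"translation":[-142.3,-74.9,0],"angular":[0,0,1.246],"jaw":0.5},{"translation":[-142.3,-74.9,0],"angular":[0,0,1.246],"jaw":0.5},{"translation":[-142.3,-74.9,0],"angular":[0,0,1.246],"jaw":0.5},{"translation":[-142.3,-74.9,0],"angular":[0,0,1.246],"jaw":0.5},{"translation":[-142.3,-74.9,0],"angular":[0,0,1.246],"jaw":0.5},{"translation":[-142.3,-74.9,0],"angular":[0,0,1.246],"jaw":0.5},{"translation":[-142.3,-74.9,0],"angular":[0,0,1.246],"jaw":0.5}]'|tail -5
python3 - <<'E'
from h import *
import cv2
np.set_printoptions(precision=1,suppress=True)
did([-142.3,-74.9,0],1.246);show();i=ctrl.camera_info("wrist");b=ctrl.get_image("wrist");show()
cv2.imwrite("pics/w7.png",b[...,::-1])
for l in("keeper_knob","keeper"):print(l,[(round(d['score'],2),np.round(d['rect'])) for d in ctrl.look_for("wrist",l)])
T=i['world_from_camera'];K=i['camera_matrix']
g=b.max(2)
for z in(110,140):
    c=T[:3,:3].T@(np.array([640,-103,z])-T[:3,3]);u,v=K[0,2]+K[0,0]*c[0]/-c[2],K[1,2]-K[1,1]*c[1]/-c[2];print(z,u,v)
x,y=int(u)-50,int(v)-50
N,L,S,C=cv2.connectedComponentsWithStats((g[y:y+100,x:x+100]<60).astype('uint8'))
for k in range(1,N):
    if S[k][4]>60:print(S[k]+[x,y,0,0,0],C[k]+[x,y])
E
```

```text
ee_pos: [640.0, -103.1, 181.0]
orientation: [2.241, 2.201, 0.0]
ft_force: [-0.0, 0.1, -0.8]
width: 44.0
grasp_force: 0.0
cmd [ 640.  -103.   180.5] -1.5897
t 23.05 [ 640.  -103.1  181. ] psi -1.5887 [-0.   0.1 -0.8] w 44.0 g 0.0
t 23.10 [ 640.  -103.1  180.9] psi -1.5873 [-0.5 -0.1  0.1] w 43.8 g 0.0
keeper_knob [(0.7, array([298.,  47., 331., 281.]))]
keeper [(0.79, array([298.,  50., 332., 275.]))]
110 315.61050897149823 251.06357432949198
140 315.57362274962014 266.25698011801126
[265 216  18   6  83] [273.1 218.2]
[ 302  243   29   61 1239] [318.1 270.3]
[265 277  15  39 344] [270.6 299.4]
[351 278  14  38 248] [360.7 298.4]
```

```bash
python3 -m creep '[{"translation":[0,0,35],"angular":[0,0,0],"jaw":0.5},{"translation":[0,0,55],"angular":[0,0,0],"jaw":0.5},{"translation":[0,0,65.5],"angular":[0,0,0],"jaw":0.5},{"translation":[0,0,65.5],"angular":[0,0,0],"jaw":0.4},{"translation":[0,0,65.5],"angular":[0,0,0],"jaw":0.27},{"translation":[0,0,65.5],"angular":[0,0,0],"jaw":0.27},{"translation":[0,0,65.5],"angular":[0,0,0],"jaw":0.27},{"translation":[0,0,65.5],"angular":[0,0,0],"jaw":0.27}]'
python3 - <<'E'
from h import *
np.set_printoptions(precision=3,suppress=True)
did([0,0,65.5]);show()
X,Y,Z,p=load();s=np.array([531.3,15.3]);pv=s+110*np.array([np.cos(.0163),np.sin(.0163)])
for a in np.linspace(1.40,0.0,15):
    th=a+.0163+np.pi;k=pv+120*np.array([np.cos(th),np.sin(th)])
    print(round(a,2),np.round(k,1),np.round(axes(p)@np.array([*(k-[X,Y]),0]),1)[:2],"rz",round(1.536-a,3))
E
```

```text
t: 24.2
ee_pos: [640.1, -103.1, 115.3]
orientation: [2.242, 2.2, 0.0]
ft_force: [0.2, 0.0, 0.1]
width: 23.8
grasp_force: 0.0
cmd [ 640. -103.  115.] -1.5897
t 24.20 [ 640.1 -103.1  115.3] psi -1.5898 [0.2 0.  0.1] w 23.8 g 0.0
1.4 [ 622.8 -101.5] [  1.2 -17.2] rz 0.136
1.3 [611.1 -99. ] [  3.5 -29. ] rz 0.236
1.2 [599.6 -95.4] [  6.8 -40.5] rz 0.336
1.1 [588.6 -90.7] [ 11.3 -51.7] rz 0.436
1.0 [578.1 -84.9] [ 16.9 -62.3] rz 0.536
0.9 [568.2 -78.1] [ 23.6 -72.3] rz 0.636
0.8 [559.1 -70.3] [ 31.2 -81.5] rz 0.736
0.7 [550.8 -61.7] [ 39.7 -90. ] rz 0.836
0.6 [543.4 -52.3] [ 48.9 -97.6] rz 0.936
0.5 [536.9 -42.1] [  58.9 -104.2] rz 1.036
0.4 [531.5 -31.4] [  69.5 -109.8] rz 1.136
0.3 [527.2 -20.2] [  80.7 -114.3] rz 1.236
0.2 [524.1  -8.7] [  92.2 -117.7] rz 1.336
0.1 [522.1   3.2] [ 104.  -119.9] rz 1.436
0.0 [521.3  15.1] [ 115.9 -121. ] rz 1.536
```

Force-free cage. Swing to about 0.8 rad first.

```bash
python3 -m creep '[{"translation":[0.5,-8,0],"angular":[0,0,0.07],"jaw":0.27},{"translation":[1.2,-17.2,0],"angular":[0,0,0.136],"jaw":0.27},{"translation":[3.5,-29,0],"angular":[0,0,0.236],"jaw":0.27},{"translation":[6.8,-40.5,0],"angular":[0,0,0.336],"jaw":0.27},{"translation":[11.3,-51.7,0],"angular":[0,0,0.436],"jaw":0.27},{"translation":[16.9,-62.3,0],"angular":[0,0,0.536],"jaw":0.27},{"translation":[23.6,-72.3,0],"angular":[0,0,0.636],"jaw":0.27},{"translation":[31.2,-81.5,0],"angular":[0,0,0.736],"jaw":0.27}]'
python3 - <<'E'
from h import *
np.set_printoptions(precision=3,suppress=True)
did([31.2,-81.5,0],.736);show()
X,Y,Z,p=load();s=np.array([531.3,15.3]);pv=s+110*np.array([np.cos(.0163),np.sin(.0163)])
for a in (.7,.6,.5,.4,.3,.2,.1,.05,0):
    th=a+.0163+np.pi;k=pv+120*np.array([np.cos(th),np.sin(th)])
    print(a,np.round(axes(p)@np.array([*(k-[X,Y]),0]),1)[:2],"rz",round(.8-a,3))
E
```

```text
t: 25.2
ee_pos: [559.0, -70.4, 115.2]
orientation: [2.885, 1.241, 0.001]
ft_force: [0.4, 0.2, 0.4]
width: 24.3
grasp_force: 0.4
cmd [559.1 -70.3 115. ] -2.3257
t 25.20 [559.  -70.4 115.2] psi -2.3292 [0.4 0.2 0.4] w 24.3 g 0.4
0.7 [  0.5 -12. ] rz 0.1
0.6 [  2.3 -23.9] rz 0.2
0.5 [  5.3 -35.5] rz 0.3
0.4 [  9.4 -46.7] rz 0.4
0.3 [ 14.6 -57.6] rz 0.5
0.2 [ 20.9 -67.8] rz 0.6
0.1 [ 28.1 -77.3] rz 0.7
0.05 [ 32.1 -81.8] rz 0.75
0 [ 36.3 -86.1] rz 0.8
```

```bash
python3 -m creep '[{"translation":[0.5,-12,0],"angular":[0,0,0.1],"jaw":0.27},{"translation":[2.3,-23.9,0],"angular":[0,0,0.2],"jaw":0.27},{"translation":[5.3,-35.5,0],"angular":[0,0,0.3],"jaw":0.27},{"translation":[9.4,-46.7,0],"angular":[0,0,0.4],"jaw":0.27},{"translation":[14.6,-57.6,0],"angular":[0,0,0.5],"jaw":0.27},{"translation":[20.9,-67.8,0],"angular":[0,0,0.6],"jaw":0.27},{"translation":[28.1,-77.3,0],"angular":[0,0,0.7],"jaw":0.27},{"translation":[36.3,-86.1,0],"angular":[0,0,0.8],"jaw":0.27}]'
python3 - <<'E'
from h import *
did([36.3,-86.1,0],.8);show()
E
```

```text
t: 26.2
ee_pos: [521.3, 15.3, 115.2]
orientation: [3.141, 0.02, 0.001]
ft_force: [0.4, -1.4, -0.3]
width: 23.5
grasp_force: 0.4
cmd [521.3  15.1 115. ] -3.1257
t 26.20 [521.3  15.3 115.2] psi -3.1291 [ 0.4 -1.4 -0.3] w 23.5 g 0.4
```

```bash
python3 -m creep '[{"translation":[0,-0.5,0],"angular":[0,0,0],"jaw":0.27},{"translation":[0,-1,0],"angular":[0,0,0],"jaw":0.27},{"translation":[0,-1.5,0],"angular":[0,0,0],"jaw":0.27},{"translation":[0,-2,0],"angular":[0,0,0],"jaw":0.27},{"translation":[0,-2.5,0],"angular":[0,0,0],"jaw":0.27},{"translation":[0,-2.5,0],"angular":[0,0,0],"jaw":0.27},{"translation":[0,-2.5,0],"angular":[0,0,0],"jaw":0.27},{"translation":[0,-2.5,0],"angular":[0,0,0],"jaw":0.27}]'
python3 - <<'E'
from h import *
did([0,-2.5,0]);show()
E
```

```text
t: 27.2
ee_pos: [521.2, 17.6, 115.0]
orientation: [3.141, 0.025, -0.0]
ft_force: [-0.2, -0.5, 0.9]
width: 23.7
grasp_force: 0.3
cmd [521.3  17.6 115. ] -3.1257
t 27.20 [521.2  17.6 115. ] psi -3.1258 [-0.2 -0.5  0.9] w 23.7 g 0.3
```

```bash
python3 -m creep '[{"translation":[0,-0.5,0],"angular":[0,0,0],"jaw":0.27},{"translation":[0,-1,0],"angular":[0,0,0],"jaw":0.27},{"translation":[0,-1.5,0],"angular":[0,0,0],"jaw":0.27},{"translation":[0,-2,0],"angular":[0,0,0],"jaw":0.27},{"translation":[0,-2,0],"angular":[0,0,0],"jaw":0.27},{"translation":[0,-2,0],"angular":[0,0,0],"jaw":0.27},{"translation":[0,-2,0],"angular":[0,0,0],"jaw":0.27},{"translation":[0,-2,0],"angular":[0,0,0],"jaw":0.27}]'
python3 - <<'E'
from h import *
did([0,-2,0]);show()
E
```

```text
t: 28.2
ee_pos: [521.1, 18.3, 114.9]
orientation: [3.14, 0.026, -0.0]
ft_force: [-0.1, -9.3, 0.3]
width: 24.0
grasp_force: 4.8
cmd [521.2  19.6 115. ] -3.1257
t 28.20 [521.1  18.3 114.9] psi -3.1252 [-0.1 -9.3  0.3] w 24.0 g 4.8
```

```bash
python3 -m creep '[{"translation":[0,2.5,0],"angular":[0,0,0],"jaw":0.27},{"translation":[0,3.5,0],"angular":[0,0,0],"jaw":0.45},{"translation":[0,3.5,0],"angular":[0,0,0],"jaw":0.45},{"translation":[0,3.5,-20],"angular":[0,0,0],"jaw":0.45},{"translation":[0,3.5,-60],"angular":[0,0,0],"jaw":0.45},{"translation":[0,3.5,-110],"angular":[0,0,0],"jaw":0.45},{"translation":[0,3.5,-150],"angular":[0,0,0],"jaw":0.45},{"translation":[0,3.5,-150],"angular":[0,0,0],"jaw":0.45}]'|tail -5
python3 -m creep '[{"translation":[0,-60,0],"angular":[0,0,0],"jaw":0.45},{"translation":[0,-120,0],"angular":[0,0,0],"jaw":0.45},{"translation":[0,-180,0],"angular":[0,0,0],"jaw":0.45},{"translation":[0,-240,0],"angular":[0,0,0],"jaw":0.45},{"translation":[0,-300,0],"angular":[0,0,0],"jaw":0.45},{"translation":[0,-350,0],"angular":[0,0,0],"jaw":0.45},{"translation":[0,-350,0],"angular":[0,0,0],"jaw":0.45},{"translation":[0,-350,0],"angular":[0,0,0],"jaw":0.45}]' | tail -5
python3 - <<'E'
from h import *
import cv2
np.set_printoptions(precision=1,suppress=True)
b=ctrl.get_image("top");cv2.imwrite("pics/t8.png",b[...,::-1])
for l in("keeper_knob","shallow_tray_mid","deep_tray_mid","module_mid"):print(l,[(round(d['score'],2),np.round(d['rect'])) for d in ctrl.look_for("top",l)])
x,y=300,235
N,L,S,C=cv2.connectedComponentsWithStats((b.max(2)[y:y+60,x:x+60]<55).astype('uint8'))
for k in range(1,N):
    if S[k][4]>8:print(S[k],C[k]+[x,y],w(C[k]+[x,y],140)+[.5,1.3])
# shallow tray rim corners at z=96 expected pixel brightness check: near/far holes around rods at z=72
i=ctrl.camera_info("top");T=i['world_from_camera'];K=i['camera_matrix']
for n,h in {"knob":(-10,0,140),"c1":(-46,74,96),"c2":(46,74,96),"c3":(-46,-74,96),"c4":(46,-74,96),"k1":(-70,76,72),"k3":(-70,-76,72)}.items():
    p=.0163;P=np.array([530.8,14.0])+np.array([[np.cos(p),-np.sin(p)],[np.sin(p),np.cos(p)]])@h[:2]
    c=T[:3,:3].T@(np.array([*P,h[2]])-T[:3,3]);print(n,np.array([K[0,2]+K[0,0]*c[0]/-c[2],K[1,2]-K[1,1]*c[1]/-c[2]]))
E
```

```text
ee_pos: [523.2, 16.4, 268.3]
orientation: [-3.141, -0.025, -0.011]
ft_force: [0.8, 0.3, 0.4]
width: 39.2
grasp_force: 0.0
ee_pos: [514.9, 365.4, 263.4]
orientation: [3.14, 0.026, -0.003]
ft_force: [-0.0, -0.2, -0.3]
width: 39.5
grasp_force: 0.0
keeper_knob [(0.91, array([326., 214., 335., 276.]))]
shallow_tray_mid [(0.76, array([290., 236., 360., 301.]))]
deep_tray_mid [(0.49, array([327., 298., 345., 302.]))]
module_mid [(0.84, array([323., 170., 350., 192.])), (0.73, array([293., 292., 354., 301.])), (0.66, array([247., 167., 271., 200.])), (0.54, array([169., 250., 184., 263.]))]
[24 29  7  8 51] [326.8 267.5] [[519.4  15.1]]
knob [326.9 266.6]
c1 [293.1 282.1]
c2 [296.8 243.1]
c3 [357.  287.6]
c4 [359.7 248.5]
k1 [291.6 293.3]
k3 [356.2 298.9]
```

```bash
python3 -c "
from workcell import ctrl
print(ctrl.close_job())"
```

```text
the job is handed in; nothing more can be done
None
```

I built the stack in the order asked, swung the keeper bar until it met its stop, and handed the job in at about 30 s of the 72 s; the last top-camera measurements put the knob and the shallow tray where they should be.

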